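Slide the missing snap-cap magazine into its rack

TASK

One of the snap-cap magazines of the helmet bench stands out on the table; slide it, rounded nose first, into the empty bay of the rack until it is fully home against the back rail, flush with the others. The steel tin in front of the bay is in the way: stand it anywhere else on the table, upright. Do not shift the other magazines, and leave the screwdriver, the bin and the helmet alone.

Things in the scene. Friction and masses are not known exactly. Their poses are not given: they have to be found in the camera images.
- spare: to be put in: aluminium snap-cap magazine, a box 110 long (x) x 40 wide (y) x 60 high (z): square tail at its -x end (55 behind the origin), half-round nose (radius 20) at its +x end (55 ahead); black strip with five steel caps along its top; about 0.45 kg (0.35 to 0.6). Origin at the centre of its underside, z up; starts away from the rack
- bay: empty bay of the rack, a thin flat steel strip on the table. Origin on the table, x from the open mouth (55 behind) to the back rail; a magazine fully home has its origin here within 1 mm and x along this x. The gap is 43 wide, as deep as a magazine is long, between other magazines or, at the row's end, a magazine and a rack cheek. No floor or sill: magazines slide in along the table
- rack: dark steel rack fixed to the table: two cheeks 112 long, 12 thick, 45 high and a back rail 14 thick, 45 high, open at the front; 209 wide inside (y), rail face 56 ahead (x) of the origin. Five bays at y = -83, -41.5, 0, 41.5, 83. Two bolted feet behind the rail. Origin on the table in the middle bay; x from open front to rail
- mag_a: a magazine already in the rack, loose, not to be shifted: same make as the spare (110 x 40 x 60, nose +x towards the rail; origin at the centre of its underside)
- mag_b: a magazine already in the rack, loose, not to be shifted: same make as the spare (110 x 40 x 60, nose +x towards the rail; origin at the centre of its underside)
- mag_c: a magazine already in the rack, loose, not to be shifted: same make as the spare (110 x 40 x 60, nose +x towards the rail; origin at the centre of its underside)
- mag_d: a magazine already in the rack, loose, not to be shifted: same make as the spare (110 x 40 x 60, nose +x towards the rail; origin at the centre of its underside)
- tin: closed plain steel tin, upright, 56 across, 70 high, 0.25 kg; stands on the table in front of the empty bay. Origin at the centre of its underside, z up
- driver: screwdriver lying on the table beside the spare, 180 long along its x, handle (26 thick) at its -x end; origin under its middle
- bin: open grey plastic parts bin 100 x 100 x 50 high; origin at the centre of its underside
- helmet: grey half-shell helmet standing on its rim, 242 across, 145 high; origin at the centre of its underside
- spare_nose (a point): tip of the spare magazine's rounded nose, 55 ahead (x) of its origin and 30 above its underside

How it is judged (in metres and radians):
At the end, for the whole second after the job is handed in: Spare magazine in the bay nose first, within 4 mm of home along it, 5 mm across, 0.06 rad of straight, flat on the table, at rest; other four magazines within 6 mm of their start; tin upright on the table, at rest; screwdriver, bin and helmet within 12 mm of their start (x of spare in the frame of bay between -0.004 and 0.004 m and y of spare in the frame of bay between -0.005 and 0.005 m and height (world z) of spare below 0.003 m and angle between spare's own z axis and vertical below 0.05 rad and x of spare_nose in the frame of bay above 0.04 m and angle between the x axis of spare and the x axis of bay, either way round below 0.06 rad and linear speed of each of spare, tin below 0.01 m/s and distance of each of mag_a, mag_b, mag_c, mag_d from where it was at the start of the episode below 0.006 m and angle between tin's own z axis and vertical below 0.1 rad and height (world z) of tin between -0.005 and 0.005 m and distance of each of driver, bin, helmet from where it was at the start of the episode below 0.012 m); the robot touches nothing.
It fails at once if a magazine already in the rack is shifted by more than 8 mm (distance of any of mag_a, mag_b, mag_c, mag_d from where it was at the start of the episode above 0.008 m).
It fails at once if the tin is knocked over (angle between tin's own z axis and vertical above 0.6 rad).
It fails at once if the screwdriver, the bin or the helmet is shifted by more than 15 mm (distance of any of driver, bin, helmet from where it was at the start of the episode above 0.015 m).
It also fails if it takes over 61 s, if anything falls off the work surface, if the arm or the gripper's body presses on something with over 40 N, if the wrist force passes 120 N, or if a joint passes its speed limit or range.

ROBOT

A 6-joint arm with a two-finger parallel gripper is mounted at the origin on the work surface. World frame = base frame: x ahead of the robot, y to its left, z up, the work surface at z = 0. Lengths are in mm, angles in rad, forces in N, time in s.
With the tool pointing down it reaches from about 350 to 775 mm from the base axis. Payload 7.3 kg.
Tool frame: the origin (TCP) lies at the very end of the fingers, on their centre line; the grasp point (between the pads) lies 19 mm behind it; x points along the fingers, z is the direction in which the jaws open and shut, and the axes are right-handed (so a half turn about x gives the same grasp; the last joint's range is limited). The gripper opens to 92 mm and grips with 3 to 60 N. Pads are 19 mm wide; open, the fingers measure 130 mm over their backs; the gripper's body (75 mm by 190 mm) begins 47 mm behind the grasp point.
Start: joints at [-1.432, 0.342, 1.524, -0, 1.275, -0.146], TCP at [147.529, -503.867, 202.141] pointing down, gripper open.
Joint ranges: [-2.53, 2.53], [-0.77, 2.02], [0.04, 2.7], [-1, 4.14], [0.28, 2.66], [-3.11, 3.11]. Speed limits (rad/s): [2.57, 2.57, 3.14, 3.14, 3.14, 3.14].

INTERFACE

Orientations are given as [roll, pitch, yaw] about the fixed x, y, z axes, in that order (R = Rz(yaw) Ry(pitch) Rx(roll)).
In Python, from plant import * gives the robot as it stands.
- The arm moves only by the tool carry_out, never from a script. Its argument "rows" is a list of rows, each a list of 4 numbers: the shift along the world's x, y, z in mm, then the turn about the world's z in degrees. In form: [[x, y, z, twist], ...]. A call has 1 to 20 rows; each row is the pose to reach, as a shift and turn from the pose measured when the call began; what a row does not reach only later rows make up. A row lasts 1/12 s, in which the tool goes at most 41.7 mm and 7.16 degrees, less where a joint would pass 70% of its speed; a pose out of reach is approached as far as the arm can. A call with a gripper value outside its range is refused whole. "hand" is the finger opening in mm, from 0 to 91.8, set as the call begins (left out, the last holds). The fingers move at their own pace and stop on an object; the grip force is fixed at half the most. Time passes only in rows, so rows that repeat a pose let the fingers close. It gives the time, the measured TCP pose, the force and the opening at its end, in the units of the state.
- get_obs(): the state, without advancing time (a new reading comes with each control period).
- capture(name): name is "side" or "top" or "wrist"; returns the picture (400x640x3 uint8, red, green, blue); there is no depth.
- camera_info(name): a dict with "camera_matrix" (3x3 intrinsics, pixels), "pose" (4x4, takes a point from camera to world coordinates); the wrist camera has in their place "mount" (4x4, takes a point from camera to tool coordinates, whose origin is the TCP and whose axes are the tool frame's). Camera axes: x right, y down, z forward; pixel columns grow to the right and rows downward; lengths in mm; the calibration is good to about 2 mm. A picture is of the moment at which its call begins: read the wrist's pose just before it. camera_info takes no time and is no camera call.
- close_job(): hands the job in, once; it reports no verdict.
The state is a dict: "time": time; "joint_positions": joint angles; "dq": joint speeds; "tau": joint torques, N m; "tool_pos": TCP position; "tcp_rot": TCP orientation; "contact_force": force on the tool from outside, world axes, zero at the start; "moment": the same for the moment, N m; "grip_width": finger opening in mm.
Only numpy, scipy, OpenCV 4.12 (cv2) and the standard library are available. Lean on these libraries where they do the work, as an engineer would, in place of code of your own. Each camera call takes 0.05 s, during which the arm holds its last target. There are 200 camera calls.

## Working session

There is one attempt and no reset: what is moved stays moved. The work goes in short steps, Python scripts to look and compute and a tool call to move; the robot and the scene stay as the last step left them, time stands still between calls to the robot, and variables do not carry over. Pictures are saved under pics/ and viewed, about 8 in all and at most 12, crops included, and the job is handed in when it is done.

Besides the shell and the picture viewer there is one more tool, called after "Request:" as name(argument=value, ...) on one line, values as JSON. carry_out: Moves the arm, as the interface text tells. Its arguments: {"type":"object","properties":{"rows":{"type":"array"},"hand":{"type":"number"}},"required":["rows"]}

```bash
mkdir -p pics
cat > h.py <<'E'
from plant import *
import numpy as np, cv2
def snap(n,f):
    im=capture(n); cv2.imwrite('pics/'+f,cv2.cvtColor(im,cv2.COLOR_RGB2BGR)); return im
def cam(n,T=None):
    c=camera_info(n); return np.array(c['camera_matrix']), np.array(c['pose'] if T is None else T@np.array(c['mount']))
def px2w(K,P,uv,z):
    d=P[:3,:3]@np.linalg.inv(K)@np.array([uv[0],uv[1],1.]); o=P[:3,3]
    return o+d*(z-o[2])/d[2]
def w2px(K,P,p):
    q=K@(P[:3,:3].T@(np.array(p,float)-P[:3,3])); return q[:2]/q[2]
E
python3 - <<'E'
from h import *
np.set_printoptions(precision=3,suppress=True)
for n in('top','side'):
    snap(n,n+'1.png'); print(n,cam(n))
o=get_obs(); print(o['tool_pos'],o['tcp_rot'],o['grip_width'],o['time'],camera_info('wrist'))
E
```

```text
top (array([[385.9  ,   0.   , 317.719],
       [  0.   , 385.9  , 200.639],
       [  0.   ,   0.   ,   1.   ]]), array([[   0.029,   -0.985,    0.172,  462.564],
       [  -1.   ,   -0.03 ,   -0.004, -100.419],
       [   0.009,   -0.172,   -0.985,  838.749],
       [   0.   ,    0.   ,    0.   ,    1.   ]]))
side (array([[442.498,   0.   , 320.662],
       [  0.   , 442.498, 199.816],
       [  0.   ,   0.   ,   1.   ]]), array([[    0.979,    -0.094,     0.178,   424.736],
       [   -0.202,    -0.5  ,     0.842, -1002.511],
       [    0.01 ,    -0.861,    -0.509,   600.579],
       [    0.   ,     0.   ,     0.   ,     1.   ]]))
[ 147.455 -503.432  201.482] [3.022 1.569 1.736] 91.82291533874321 0.1 {'camera_matrix': array([[324.064,   0.   , 323.718],
       [  0.   , 324.064, 196.371],
       [  0.   ,   0.   ,   1.   ]]), 'mount': array([[  -0.001,   -0.283,    0.959, -182.944],
       [  -0.   ,   -0.959,   -0.283,   75.674],
       [   1.   ,   -0.001,    0.   ,    0.127],
       [   0.   ,    0.   ,    0.   ,    1.   ]])}
```

View pics/top1.png

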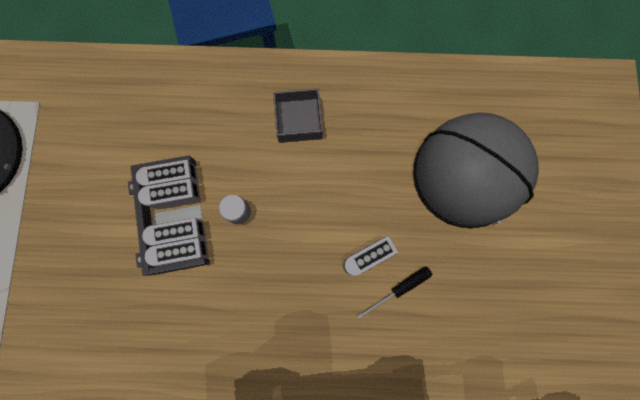

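View pics/side1.png

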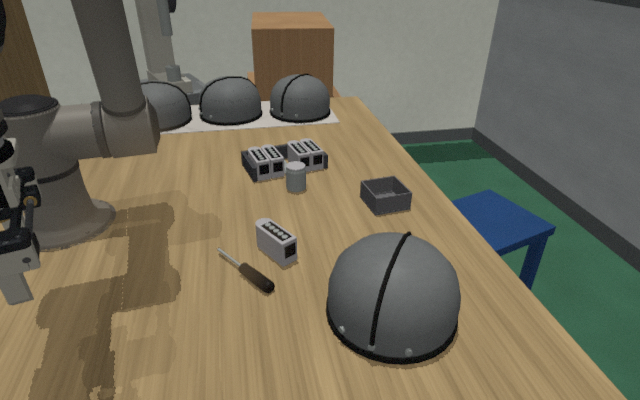

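Top view: the rack is at about (170,215), mouth facing right, with the empty bay near (180,213). The tin is at (235,209), the spare at (371,256) with its nose to the lower left, the driver at (395,292), the bin at (298,115) and the helmet at (476,170). The side view agrees. I'll zoom in to measure.

Run:
```python
import cv2,numpy as np
im=cv2.imread('pics/top1.png')
a=cv2.resize(im[150:280,125:255],None,fx=4,fy=4,interpolation=cv2.INTER_CUBIC)
b=cv2.resize(im[230:295,335:405],None,fx=4,fy=4,interpolation=cv2.INTER_CUBIC)
c=np.zeros((520,800,3),np.uint8); c[:,:520]=a; c[:260,520:800]=b
cv2.imwrite('pics/crop1.png',c)
```

```text
(no output)
```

View pics/crop1.png

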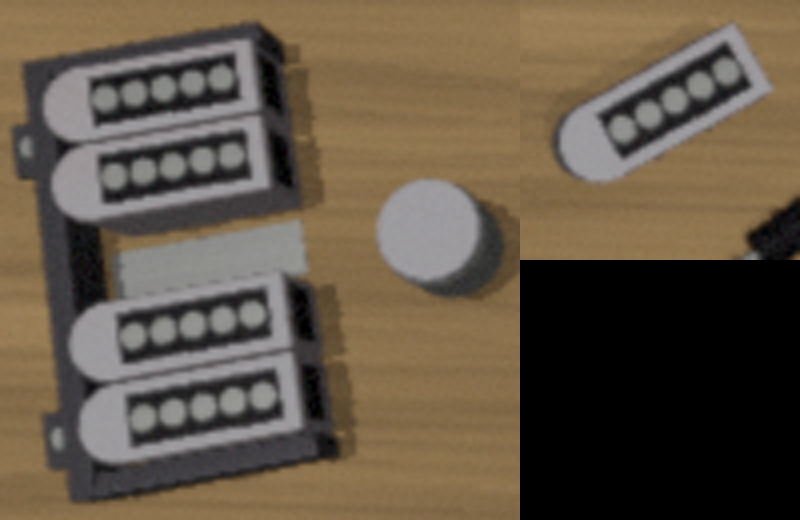

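Run:
```python
from h import *
np.set_printoptions(precision=1,suppress=True)
K,P=cam('top')
A=lambda u,v:px2w(K,P,(u/4+125-.4,v/4+150-.4),60)
B=lambda u,v:px2w(K,P,((u-520)/4+335-.4,v/4+230-.4),60)
def rep(n,t,no,c1,c5):
    d=no-t; e=c1-c5
    print(n,'mid',(t+no)/2,'len',np.linalg.norm(d),'ang',np.degrees(np.arctan2(d[1],d[0])),'caps',(c1+c5)/2,np.linalg.norm(e),np.degrees(np.arctan2(e[1],e[0])))
rep('m1',A(253,78),A(43,102),A(105,98),A(222,78))
rep('m2',A(267,150),A(52,187),A(115,177),A(232,155))
rep('m3',A(287,311),A(70,350),A(133,335),A(252,313))
rep('m4',A(301,390),A(80,425),A(143,418),A(263,395))
rep('sp',B(753.5,57),B(560,158),B(623,129),B(728,70))
print('sp width',np.linalg.norm(B(735,24)-B(772,90)))
print('tin',px2w(K,P,(428/4+124.6,231/4+149.6),70))
print('strip ends', px2w(K,P,(303/4+124.6,222/4+149.6),0),px2w(K,P,(306/4+124.6,272/4+149.6),0))
print('bin',px2w(K,P,(298,115),30),'driver',px2w(K,P,(358,316),5),px2w(K,P,(430,271),13))
```

```text
m1 mid [648.4 221.1  60. ] len 108.07201597168394 ang 98.56408163872666 caps [649.7 213.2  60. ] 60.53860285337003 101.90524681590423
m2 mid [607.4 211.1  60. ] len 110.21113936126662 ang 101.85515835689255 caps [608.9 204.2  60. ] 60.134611684564405 102.78007165608075
m3 mid [524.8 193.5  60. ] len 109.3452487127615 ang 102.05323910229022 caps [528.2 186.9  60. ] 60.07040249796139 102.35247641648911
m4 mid [486.6 183.9  60. ] len 110.18923609044033 ang 100.72944172188265 caps [487.3 177.8  60. ] 60.07982795584605 102.61092852862258
sp mid [ 488.3 -208.9   60. ] len 110.05541531336613 ang 118.70178982097795 caps [ 492.5 -218.1   60. ] 60.86470215975842 120.41943623786905
sp width 37.42121960913198
tin [577.6  69.6  70. ]
strip ends [591.  153.9   0. ] [563.5 150.    0. ]
bin [794.5 -54.2  30. ] driver [ 366.3 -194.5    5. ] [ 463.1 -344.6   13. ]
```

```bash
cat >> h.py <<'E'
from scipy.spatial.transform import Rotation as Ro
def state():
    o=get_obs(); R=Ro.from_euler('xyz',o['tcp_rot']).as_matrix()
    print('t',round(o['time'],2),'tcp',np.round(o['tool_pos'],1),'down',np.round(R[:,0],3),'jaw deg',round(np.degrees(np.arctan2(R[1,2],R[0,2])),1),'q6',round(o['joint_positions'][5],2),'F',np.round(o['contact_force'],1),'w',round(o['grip_width'],1))
    return o,R
E
python3 -c "
from h import *
state()"
```

```text
t 0.1 tcp [ 147.5 -503.4  201.5] down [-0.     0.001 -1.   ] jaw deg -73.7 q6 -0.15 F [-0.5  0.5 -0.2] w 91.8
```

Request:
carry_out(rows=[[215,287,0,43],[215,287,0,43],[215,287,0,43],[215,287,0,43],[215,287,0,43],[215,287,0,43],[215,287,0,43],[215,287,0,43],[430,573,0,86],[430,573,0,86],[430,573,0,86],[430,573,0,86],[430,573,0,86],[430,573,0,86],[430,573,0,86],[430,573,0,86],[430,573,0,86],[430,573,0,86],[430,573,0,86],[430,573,0,86]], hand=91.8)

```text
time: 1.77
tool_pos: [576.8, 69.6, 200.7]
tcp_rot: [3.114, 1.567, -2.953]
contact_force: [0.2, 0.0, 0.3]
grip_width: 91.9
```

Run:
```python
from h import *
o,R=state(); T=np.eye(4); T[:3,:3]=R; T[:3,3]=o['tool_pos']
im=snap('wrist','w1.png'); K,P=cam('wrist',T)
print(w2px(K,P,[577.6,69.6,70]),w2px(K,P,[567.3,202.4,0]))
np.save('w1P.npy',P)
```

```text
t 1.77 tcp [576.8  69.6 200.7] down [-0.003 -0.001 -1.   ] jaw deg 12.4 q6 -0.23 F [0.2 0.  0.3] w 91.9
[325.65338105 180.66156757] [342.62987309  47.33673959]
```

View pics/w1.png

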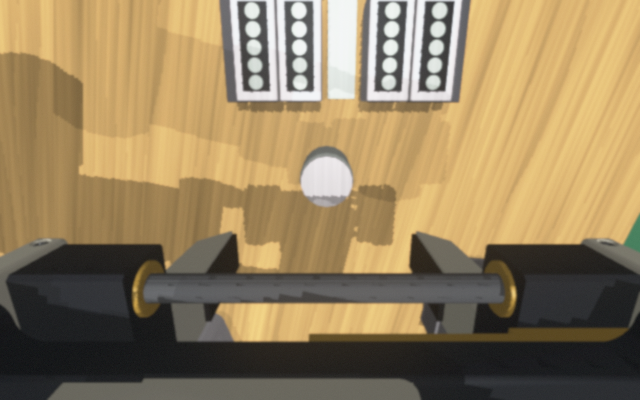

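The tin's top is at (326,181) and the prediction was (326,181), so the calibration agrees. The rack tails lie level at row 101, so its angle is about 102.4°. Now I'll grasp the tin.

Request:
carry_out(rows=[[0,0,-40,0],[0,0,-80,0],[0,0,-115,0],[0,0,-145,0],[0,0,-165,0],[0,0,-173,0],[0,0,-175,0],[0,0,-175,0],[0,0,-175,0]], hand=91.8)

```text
time: 2.57
tool_pos: [577.7, 68.2, 27.8]
tcp_rot: [-1.973, 1.57, -1.759]
contact_force: [0.5, 0.2, 0.0]
grip_width: 91.7
```

Request:
carry_out(rows=[[0,0,0,0],[0,0,0,0],[0,0,0,0],[0,0,0,0],[0,0,0,0],[0,0,0,0],[0,0,0,0],[0,0,0,0]], hand=40)

```text
time: 3.23
tool_pos: [578.3, 68.3, 28.1]
tcp_rot: [-0.665, 1.569, -0.451]
contact_force: [2.5, 0.6, 0.8]
grip_width: 54.0
```

Run:
```python
from h import *
state()
K,_=cam('wrist'); P=np.load('w1P.npy')
np.set_printoptions(precision=1,suppress=True)
for n,uv,z in (('mouth strip',(341.7,98.5),0),('m2 inner tail',(321.5,100.5),60),('m3 inner tail',(361,100.5),60),('m1 out tail',(235,101),60),('m4 out tail',(456,101),60)): print(n,px2w(K,P,uv,z))
```

```text
t 3.23 tcp [578.3  68.3  28.1] down [ 0.001 -0.001 -1.   ] jaw deg 12.3 q6 -0.23 F [2.5 0.6 0.8] w 54.0Traceback (most recent call last):
  File "<stdin>", line 3, in <module>
  File "h.py", line 6, in cam
    c=camera_info(n); return np.array(c['camera_matrix']), np.array(c['pose'] if T is None else T@np.array(c['mount']))
                                                                    ~^^^^^^^^
KeyError: 'pose'
```

Request:
carry_out(rows=[[0,0,15,0],[0,0,30,0],[-20,-5,35,0],[-50,-10,35,0],[-85,-15,35,0],[-115,-20,35,0],[-133,-25,35,0],[-138,-28,35,0],[-138,-28,35,0],[-138,-28,25,0],[-138,-28,13,0],[-138,-28,5,0],[-138,-28,2,0],[-138,-28,0,0],[-138,-28,0,0],[-138,-28,0,0]])

```text
time: 4.57
tool_pos: [440.9, 40.3, 28.2]
tcp_rot: [-0.548, 1.569, -0.334]
contact_force: [0.1, 0.8, -1.9]
grip_width: 54.3
```

Run:
```python
from h import *
state()
K=np.array(camera_info('wrist')['camera_matrix']); P=np.load('w1P.npy')
np.set_printoptions(precision=1,suppress=True)
for n,uv,z in (('mouth strip',(341.7,98.5),0),('m2 inner tail',(321.5,100.5),60),('m3 inner tail',(361,100.5),60),('m1 out tail',(235,101),60),('m4 out tail',(456,101),60)): print(n,px2w(K,P,uv,z))
```

```text
t 4.57 tcp [440.9  40.3  28.2] down [ 0.002 -0.001 -1.   ] jaw deg 12.3 q6 -0.3 F [ 0.1  0.8 -1.9] w 54.3
mouth strip [578.5 150.4   0. ]
m2 inner tail [557.2 143.4  60. ]
m3 inner tail [594.2 151.5  60. ]
m1 out tail [476.3 125.2  60. ]
m4 out tail [683.  170.5  60. ]
```

Request:
carry_out(rows=[[0,0,0,0],[0,0,0,0],[0,0,0,0],[0,0,0,0],[0,0,0,0],[0,0,0,0],[0,0,30,0],[0,0,70,0],[0,0,110,0],[0,0,150,0],[0,0,172,0]], hand=91.8)

```text
time: 5.48
tool_pos: [442.3, 40.3, 204.6]
tcp_rot: [-0.356, 1.563, -0.142]
contact_force: [0.2, 0.0, -0.6]
grip_width: 91.4
```

Request:
carry_out(rows=[[20,-40,0,5],[40,-80,0,10],[50,-120,0,15],[55,-160,0,18],[60,-200,0,18],[65,-240,0,18],[70,-275,0,18],[72,-290,0,18],[72,-291,0,18],[72,-291,0,18],[72,-291,0,18],[72,-291,0,18]])

```text
time: 6.48
tool_pos: [514.3, -249.0, 204.8]
tcp_rot: [-0.29, 1.563, 0.24]
contact_force: [0.3, -0.6, -0.4]
grip_width: 92.2
```

Run:
```python
from h import *
o,R=state(); T=np.eye(4); T[:3,:3]=R; T[:3,3]=o['tool_pos']
im=snap('wrist','w2.png'); K,P=cam('wrist',T)
c=np.array([489,-212,60.]);d=np.array([np.cos(np.radians(120.4)),np.sin(np.radians(120.4)),0])
for s in(-55,0,55): print(w2px(K,P,c+s*d))
np.save('w2P.npy',P)
im=im[0:240,170:490]; cv2.imwrite('pics/w2c.png',cv2.cvtColor(cv2.resize(im,None,fx=2.5,fy=2.5,interpolation=cv2.INTER_CUBIC),cv2.COLOR_RGB2BGR))
```

```text
t 6.48 tcp [ 514.3 -249.   204.8] down [ 0.008  0.002 -1.   ] jaw deg 30.4 q6 -1.12 F [ 0.3 -0.6 -0.4] w 92.2
[320.47966942 186.8605179 ]
[320.27423628 133.52730087]
[320.04785272  74.75507099]
```

View pics/w2c.png

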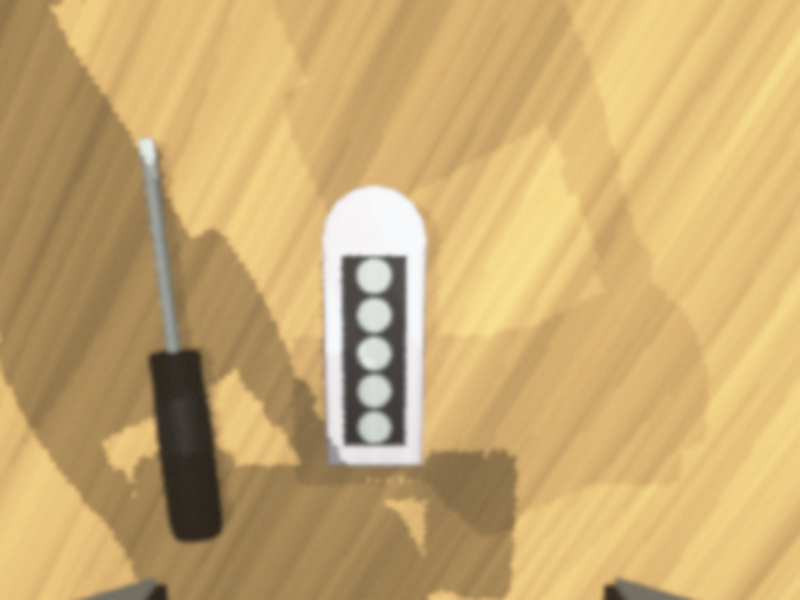

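The spare runs from nose (319.6,74.4) to tail (320,185.6), within about 1 px of the prediction and parallel to the tool. The driver is well clear on its left.

Request:
carry_out(rows=[[-3,-1,-30,0],[-3,-1,-70,0],[-3,-1,-105,0],[-3,-1,-140,0],[-3,-1,-165,0],[-3,-1,-178,0],[-3,-1,-183,0],[-3,-1,-185,0],[-3,-1,-185,0],[-3,-1,-185,0],[-3,-1,-185,0]], hand=65)

```text
time: 7.45
tool_pos: [512.3, -250.4, 21.4]
tcp_rot: [-0.518, 1.561, 0.013]
contact_force: [-0.9, 0.2, -0.2]
grip_width: 65.0
```

Request:
carry_out(rows=[[0,0,0,0],[0,0,0,0],[0,0,0,0],[0,0,0,0],[0,0,0,0],[0,0,0,0],[0,0,0,0],[0,0,0,0]], hand=25)

```text
time: 8.12
tool_pos: [512.2, -250.5, 21.6]
tcp_rot: [-0.537, 1.561, -0.006]
contact_force: [-1.4, -0.6, 4.4]
grip_width: 39.6
```

```bash
python3 -c "
from h import *
state()"
```

```text
t 8.12 tcp [ 512.2 -250.5   21.6] down [ 0.01 -0.   -1.  ] jaw deg 30.4 q6 -1.13 F [-1.4 -0.6  4.4] w 39.6
```

Request:
carry_out(rows=[[0,0,6,0],[0,0,12,0],[5,10,14,0],[15,35,14,-3],[25,65,14,-6],[35,95,14,-9],[45,125,14,-12],[54,155,14,-15],[62,185,14,-18],[71,210,14,-18],[79,235,14,-18],[86,255,14,-18],[91,270,14,-18],[92,279,14,-18],[92,281,14,-18],[92,281,14,-18],[92,281,14,-18],[92,281,14,-18]])

```text
time: 9.62
tool_pos: [603.9, 29.4, 35.5]
tcp_rot: [-0.581, 1.561, -0.365]
contact_force: [-0.5, -0.4, -5.2]
grip_width: 39.8
```

Run:
```python
from h import *
o,R=state(); T=np.eye(4); T[:3,:3]=R; T[:3,3]=o['tool_pos']
im=snap('wrist','w3.png'); K,P=cam('wrist',T); np.save('w3P.npy',P)
im=im[0:240,200:440]; cv2.imwrite('pics/w3c.png',cv2.cvtColor(cv2.resize(im,None,fx=2.5,fy=2.5,interpolation=cv2.INTER_CUBIC),cv2.COLOR_RGB2BGR))
```

```text
t 9.62 tcp [603.9  29.4  35.5] down [ 0.009 -0.004 -1.   ] jaw deg 12.3 q6 -0.29 F [-0.5 -0.4 -5.2] w 39.8
```

View pics/w3c.png

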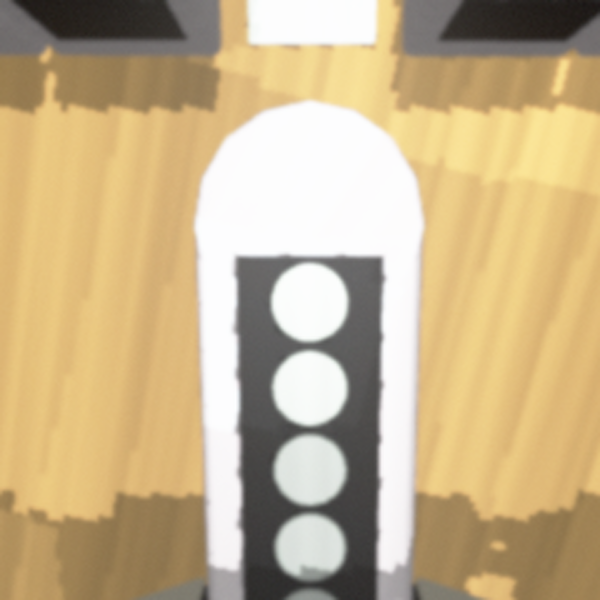

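Run:
```python
from h import *
np.set_printoptions(precision=1,suppress=True)
K=np.array(camera_info('wrist')['camera_matrix']); P=np.load('w3P.npy')
f=lambda u,v,z:px2w(K,P,(u/2.5+200-.3,v/2.5-.3),z)
n=np.array([np.cos(np.radians(12.4)),np.sin(np.radians(12.4)),0]); u=np.array([-n[1],n[0],0])
for nm,p in (('strip',f(312.5,44,0)),('tailL',f(219,54,0)),('tailR',f(402,54,0)),('nose',f(310,101,74)),('cap1',f(310,302,74)),('cap4',f(310,547,74)),('tcp',np.array([603.9,29.4,0]))):
    q=p-np.array([567,202,0]); print(nm,p,'bay x',q@u,'across',-q@n)
```

```text
strip [577.6 150.7   0. ] bay x -52.33609986560027 across 0.6639340934747477
tailL [556.  143.8   0. ] bay x -54.50541969049298 across 23.25098910702666
tailR [599.2 153.3   0. ] bay x -54.49618528028366 across -20.989149460534282
nose [581.6 126.8  74. ] bay x -76.58024201710761 across 1.8805116804550892
cap1 [588.4  95.7  74. ] bay x -108.37061495082432 across 1.9259973038210365
cap4 [598.1  51.5  74. ] bay x -153.67325933734946 across 1.9908162672333025
tcp [603.9  29.4   0. ] bay x -176.497368812942 across 1.0241103985043354
```

Request:
carry_out(rows=[[0.7,0.2,-5,0],[0.7,0.2,-10,0],[0.7,0.2,-13,0],[0.7,0.2,-13.5,0],[0.7,0.2,-13.5,0],[-0.4,5.1,-13.5,0],[-1.4,9.9,-13.5,0],[-2.5,14.8,-13.5,0],[-3.6,19.7,-13.5,0],[-4.7,24.6,-13.5,0],[-5.7,29.5,-13.5,0],[-6.8,34.4,-13.5,0],[-6.8,34.4,-13.5,0],[-6.8,34.4,-13.5,0]])

```text
time: 10.83
tool_pos: [597.0, 65.0, 22.0]
tcp_rot: [-0.446, 1.561, -0.23]
contact_force: [1.4, 0.7, -0.1]
grip_width: 39.8
```

Run:
```python
from h import *
o,R=state(); T=np.eye(4); T[:3,:3]=R; T[:3,3]=o['tool_pos']
im=snap('wrist','w4.png'); K,P=cam('wrist',T); np.save('w4P.npy',P)
im=im[0:240,200:440]; cv2.imwrite('pics/w4c.png',cv2.cvtColor(cv2.resize(im,None,fx=2.5,fy=2.5,interpolation=cv2.INTER_CUBIC),cv2.COLOR_RGB2BGR))
```

```text
t 10.83 tcp [597.  65.  22.] down [ 0.009 -0.002 -1.   ] jaw deg 12.3 q6 -0.23 F [ 1.4  0.7 -0.1] w 39.8
```

View pics/w4c.png

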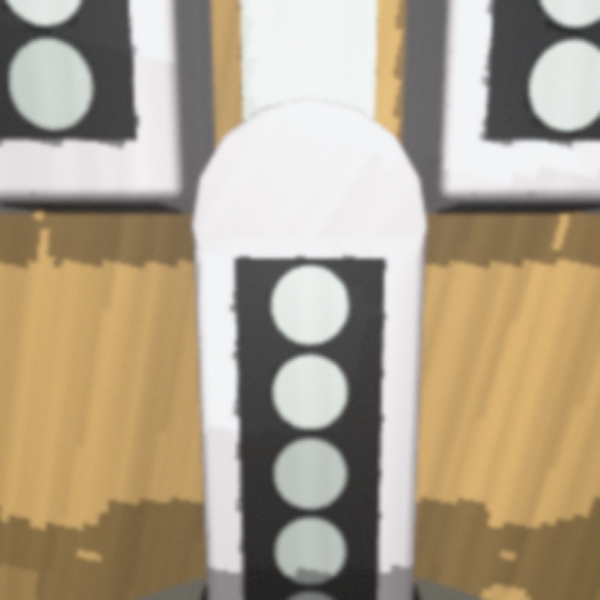

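The spare's nose is in the mouth, centred within about 0.3 mm (gap edges 180 and 443, spare 195 to 425), and the force is about 1 N. Advancing.

Request:
carry_out(rows=[[-0.8,4.9,0,0],[-1.9,9.8,0,0],[-3.0,14.7,0,0],[-4.0,19.6,0,0],[-5.1,24.5,0,0],[-6.2,29.4,0,0],[-7.2,34.2,0,0],[-7.2,34.2,0,0]])

```text
time: 11.55
tool_pos: [589.8, 99.5, 22.1]
tcp_rot: [-0.446, 1.561, -0.23]
contact_force: [1.7, -2.4, 1.2]
grip_width: 39.5
```

```bash
python3 -c "
from h import *
state()"
```

```text
t 11.55 tcp [589.8  99.5  22.1] down [ 0.009 -0.002 -1.   ] jaw deg 12.4 q6 -0.17 F [ 1.7 -2.4  1.2] w 39.5
```

Request:
carry_out(rows=[[-1.1,4.9,0,0],[-2.1,9.8,0,0],[-3.2,14.7,0,0],[-4.3,19.5,0,0],[-5.4,24.4,0,0],[-6.4,29.3,0,0],[-7.3,33.2,0,0],[-7.7,35.2,0,0],[-7.7,35.2,0,0],[-7.7,35.2,0,0]])

```text
time: 12.38
tool_pos: [582.0, 134.6, 22.0]
tcp_rot: [-0.443, 1.561, -0.228]
contact_force: [0.6, -2.8, 1.7]
grip_width: 39.7
```

```bash
python3 -c "
from h import *
state()"
```

```text
t 12.38 tcp [582.  134.6  22. ] down [ 0.009 -0.002 -1.   ] jaw deg 12.3 q6 -0.11 F [ 0.6 -2.8  1.7] w 39.7
```

Request:
carry_out(rows=[[0,0,0,0],[0,0,0,0],[0,0,0,0],[0,0,0,0],[2,-10,0,0],[4.3,-20,0,0],[6.4,-30,0,0],[7.7,-36,0,0],[7.7,-36,0,0],[7.7,-36,0,0]], hand=52)

```text
time: 13.22
tool_pos: [589.8, 97.7, 22.0]
tcp_rot: [-0.434, 1.562, -0.22]
contact_force: [0.3, 0.2, -0.3]
grip_width: 52.1
```

Request:
carry_out(rows=[[0,0,0,0],[0,0,0,0],[0,0,0,0],[0,0,0,0],[0,0,0,0],[0,0,0,0],[0,0,0,0],[0,0,0,0],[0,0,0,0],[0,0,0,0]], hand=0)

```text
time: 14.05
tool_pos: [589.8, 97.8, 22.0]
tcp_rot: [-0.432, 1.562, -0.218]
contact_force: [-0.4, -0.8, 0.1]
grip_width: 0.4
```

```bash
python3 -c "
from h import *
state()"
```

```text
t 14.05 tcp [589.8  97.8  22. ] down [ 0.009 -0.002 -1.   ] jaw deg 12.3 q6 -0.17 F [-0.4 -0.8  0.1] w 0.4
```

Request:
carry_out(rows=[[-1.1,5,0,0],[-2.2,10,0,0],[-3.1,14,0,0],[-3.7,17,0,0],[-4.4,20,0,0],[-5.0,23,0,0],[-5.7,26,0,0],[-6.4,29,0,0],[-7.0,32,0,0],[-7.4,33.8,0,0],[-7.4,33.8,0,0]])

```text
time: 14.97
tool_pos: [582.3, 132.2, 22.0]
tcp_rot: [-0.391, 1.562, -0.177]
contact_force: [1.0, -2.6, -0.0]
grip_width: 0.3
```

Request:
carry_out(rows=[[-0.3,1.5,0,0],[-0.6,3,0,0],[-0.9,4,0,0],[-1.1,5,0,0],[-1.1,5,0,0]])

```text
time: 15.38
tool_pos: [581.2, 137.3, 22.0]
tcp_rot: [-0.377, 1.562, -0.162]
contact_force: [0.5, -2.7, -0.1]
grip_width: 0.4
```

Sliding freely at about 2.7 N. I'll creep until the rail pushes back.

Request:
carry_out(rows=[[-0.2,0.7,0,0],[-0.3,1.4,0,0],[-0.4,2,0,0],[-0.4,2,0,0]])

```text
time: 15.72
tool_pos: [581.0, 138.5, 22.0]
tcp_rot: [-0.503, 1.561, -0.289]
contact_force: [1.3, -6.2, -0.0]
grip_width: 0.6
```

Request:
carry_out(rows=[[-0.2,0.7,0,0],[-0.3,1.4,0,0],[-0.3,1.4,0,0]])

```text
time: 15.97
tool_pos: [581.1, 138.6, 22.1]
tcp_rot: [-0.655, 1.56, -0.441]
contact_force: [1.2, -9.0, 0.6]
grip_width: 0.3
```

The arm stopped at y=138.6 with the force rising to 9 N; I expected home at about 139. Backing off and checking.

Request:
carry_out(rows=[[1.1,-5,0,0],[4.3,-20,0,0],[8.6,-40,0,0],[10.8,-50,0,0],[10.8,-50,40,0],[10.8,-55,80,0],[10.8,-60,120,0],[10.8,-60,160,0],[10.8,-60,180,0],[10.8,-60,180,0],[10.8,-60,180,0]])

```text
time: 16.88
tool_pos: [592.3, 79.0, 203.3]
tcp_rot: [-0.517, 1.558, -0.302]
contact_force: [-0.9, -0.4, -1.1]
grip_width: 0.2
```

Run:
```python
from h import *
o,R=state(); T=np.eye(4); T[:3,:3]=R; T[:3,3]=o['tool_pos']
im=snap('wrist','w5.png'); K,P=cam('wrist',T); np.save('w5P.npy',P); t=snap('side','s5.png')
a=cv2.resize(im[0:110,210:480],(800,326),interpolation=cv2.INTER_CUBIC)
b=cv2.resize(t[120:220,120:420],(800,267),interpolation=cv2.INTER_CUBIC)
cv2.imwrite('pics/w5c.png',cv2.cvtColor(np.vstack([a,b]),cv2.COLOR_RGB2BGR))
```

```text
t 16.88 tcp [592.3  79.  203.3] down [ 0.012 -0.004 -1.   ] jaw deg 12.3 q6 -0.21 F [-0.9 -0.4 -1.1] w 0.2
```

View pics/w5c.png

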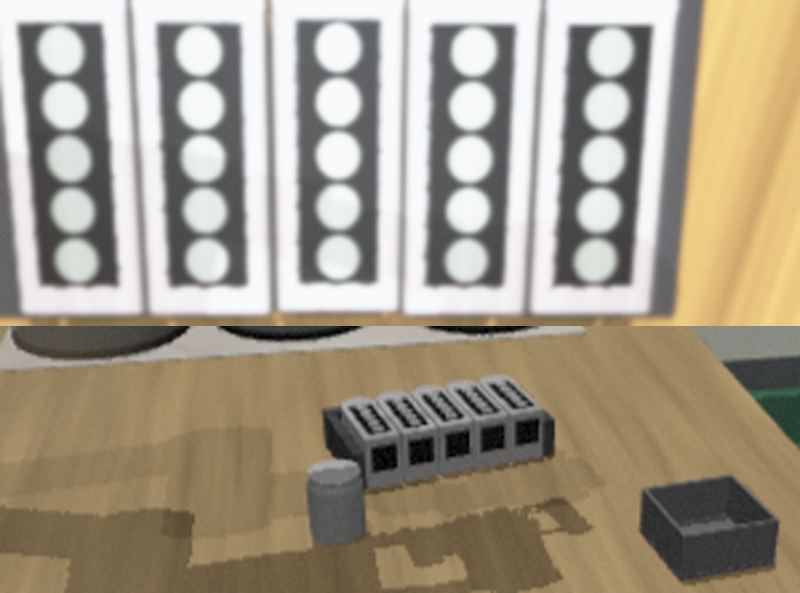

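The spare sits in the middle bay with its last cap at row 257 against 260 for its neighbours, about 0.9 mm deeper. That fits the 1 mm of play to the rail. It is straight, the tin stands upright at (337,500) and the bin hasn't moved.

Run:
```python
from h import *
im=cv2.cvtColor(capture('top'),cv2.COLOR_RGB2BGR); a=cv2.imread('pics/top1.png')
for n,(x0,y0,x1,y1) in dict(bin=(265,80,330,150),driver=(385,265,440,300),helmet=(410,108,542,230),m12=(130,158,196,205)).items():
    w=a[y0:y1,x0:x1]; s=im[y0-6:y1+6,x0-6:x1+6]
    print(n,cv2.minMaxLoc(cv2.matchTemplate(s,w,cv2.TM_CCOEFF_NORMED))[1::2])
state(); print(close_job())
```

```text
bin (0.9955086708068848, (6, 6))
driver (0.995256245136261, (6, 6))
helmet (0.994373083114624, (6, 6))
m12 (0.12302016466856003, (0, 0))
t 17.03 tcp [590.9  78.8 200.2] down [ 0.006 -0.004 -1.   ] jaw deg 12.3 q6 -0.21 F [-0.  -0.4 -0.3] w 0.3
the job is handed in; nothing more can be done
None
```

The spare magazine is in the rack's empty middle bay, nose first and against the back rail, and I handed the job in at 17.0 s of the 61 s allowed.

- **What I did:** I moved the tin to about (441, 40) mm and stood it upright. I gripped the spare by its tail, slid it most of the way into the bay, then pushed it the rest of the way with the fingers closed. It stopped against the rail at about 9 N.
- **Spare, last check:** It looks straight and about 0.9 mm deeper than its neighbours, which fits the 1 mm of play to the rail. I saw no sign of tilt, though the images cannot give its height to the millimetre.
- **Other objects:** The tin is upright. The bin, driver and helmet matched the first top picture with no pixel shift.
- **Other magazines:** They look in line and level. My attempt to measure two of them (upper pair in the top view) by image match failed (score 0.12), probably because the arm covered that spot in the top picture. Their not moving rests on the wrist and side pictures and on contact forces of only a few newtons during insertion.
- **Arm:** It is clear of everything at z = 200 mm, with no contact force.

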